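Start the jar mill in first speed

ROBOT

A 6-joint arm with a two-finger parallel gripper is mounted at the origin on a cart in front of the work surface, level with it; the furniture and walls round the work are solid. World frame = base frame: x ahead of the robot, y to its left, z up, the work surface at z = 0. Lengths are in mm, angles in rad, forces in N, time in s.
With the tool pointing down it reaches from about 225 to 875 mm from the base axis. Payload 3.4 kg.
Tool frame: the origin (TCP) lies midway between the tips of the shut fingers; the grasp point (between the pads) lies 19 mm behind it; y points along the fingers, x is the direction in which the jaws open and shut, and the axes are right-handed (so a half turn about y gives the same grasp; the last joint's range is limited). The gripper opens to 85 mm and grips with 20 to 120 N. Pads are 22 mm wide; open, the fingers measure 114 mm over their backs; the gripper's body (76 mm by 85 mm) begins 54 mm behind the grasp point. The pads swing forward as they close: fully open they stand 13 mm farther back than shut.
Start: joints at [-0.121, 0.276, 1.505, -0, 1.361, -0.121], TCP at [575.033, -0.009, 231.328] pointing down, gripper open.
Joint ranges: [-2.89, 2.89], [-0.75, 2.08], [0.22, 2.7], [-1.18, 4.32], [0.11, 2.71], [-2.7, 2.7]. Speed limits (rad/s): [2.57, 2.57, 3.14, 3.14, 3.14, 3.14].

INTERFACE

Orientations are given as a unit quaternion [w, x, y, z].
In Python, from rig import telemetry, optics, order gives the robot as it stands.
- The arm moves only by the tool step_arm, never from a script. Its argument "motion" is a list of rows, each a list of 3 entries, a list of its own where there are three numbers: the turn, a rotation vector about the tool's x, y, z in rad, then the shift along the tool's x, y, z in cm, then the closure, from -1 (fully open) to 1 (shut). A call has 1 to 20 rows; each row is the pose to reach, as a shift and turn from the pose commanded when the call began, along the tool's axes at that moment; what a row does not reach only later rows make up. A row lasts 1/12 s, in which the tool goes at most 41.7 mm and 7.16 degrees, less where a joint would pass 70% of its speed; a pose out of reach is approached as far as the arm can. A call with a gripper value outside its range is refused whole. The fingers move at their own pace and stop on an object; "newtons" is the grip in N (left out, the last holds). Time passes only in rows, so rows that repeat a pose let the fingers close. It gives the time, the measured TCP pose, the force and the opening at its end, in the units of the state.
- telemetry.state(): the state, without advancing time (a new reading comes with each control period).
- optics.capture(name): name is "scene" or "side" or "wrist"; returns (picture, depth): 400x640x3 uint8, red, green, blue; 400x640 float32, mm along the optical axis (not along the pixel's ray), 0 where there is no reading.
- optics.camera_params(name): a dict with "fx", "fy", "cx", "cy" (pixels), "world_from_camera" (4x4, takes a point from camera to world coordinates). Camera axes: x right, y down, z forward; pixel columns grow to the right and rows downward; lengths in mm; the calibration is good to about 2 mm. The wrist camera is an equidistant fisheye: a pixel r from the principal point sees the ray r / f radians off the axis. A picture is of the moment at which its call begins: read the wrist's pose just before it. camera_params takes no time and is no camera call; for the wrist camera it gives the pose at the moment of the call.
- order.hand_in(): hands the job in, once; it reports no verdict.
The state is a dict: "t": time; "joints": joint angles; "qd": joint speeds; "tau": joint torques, N m; "eef_pos": TCP position; "eef_rot": TCP orientation; "ft_force": force on the tool from outside, world axes, zero at the start; "moment": the same for the moment, N m; "opening": opening from 0.0 (shut) to 1.0 (fully open).
Only numpy, scipy, OpenCV 4.12 (cv2) and the standard library are available. Lean on these libraries where they do the work, as an engineer would, in place of code of your own. Each camera call takes 0.05 s, during which the arm holds its last target.

TASK

Get the jar mill grinding in first speed: push the steel jar along the rollers until it rests against the round end stop, and push the gear lever through its H-shaped gate fully into the first-speed slot, the far left one. Only then press the start button (the flat one, not the mushroom-headed stop) all the way in and let it spring back. Work with closed fingers and only push: do not take hold of the jar or the lever, do not lift the jar off the rollers, and leave the other things on the bench where they are.

Things in the scene. Friction and masses are not known exactly. Their poses are not given: they have to be found in the camera images.
- mill: Jar mill, fixed to the bench, white housing, 230 mm deep (x), 360 mm long (y). Origin: on the bench under its middle. x points away from the operator's side (far), y to the operator's left, z up. Left part: low bed with two steel rollers along y. Right part: gearbox console, y -170 to -30 mm, x +-115 mm, top at z 115 mm, H-gate and lever on its rear half, two buttons on its front part.
- jar: Steel grinding jar, cylinder 60 mm diameter, 88 mm long, about 0.42 kg, loose, lying on the rollers, axis along the mill's y. Origin: its centre, 112 mm above the bench; lid at +y. Starts 25 to 65 mm short of the stop, slides with a push of 1 to 3 N on its left end (push no higher than its axis). At least 43 mm are free left of it above the rollers.
- jar_stop (a point): Centre of the face of the end stop, a black disc 36 mm diameter on a steel bracket at the console's left wall, at mill x 0, y -24, z 112 mm; the jar touches it when its centre is 44 mm to the left (+y). Rollers: 24 mm diameter, axes at mill x +-25, z 78 mm (tops at z 90), from y -24 to +172 mm; beyond them a cheek 92 mm high.
- gate (a point): Middle of the H-gate, on its plate, at mill x 35, y -100, z 128 mm. Two lanes run along the mill's x, 11 mm left and right of this point, each with a far (+x) and a near (-x) slot, joined only by a crossing at the middle (neutral). Engraved dots: 1 far left, 2 near left, 3 far right, 4 near right.
- lever_ball (a point): Centre of the black ball, 32 mm diameter, on the gear lever. The steel shaft, 9 mm thick, turns about a point 150 mm below the ball's centre (mill x 35, y -100, z 70 mm). In neutral the ball's centre is up to 220 mm above the bench. It goes about 43 mm far or near and 30 mm left or right of the middle, takes 2 to 3 N at the ball and stays where it is left.
- lever_shaft (a point): Point on the lever's axis, on the bare shaft 35 mm below the ball's centre.
- lever_across (a joint): Lean of the lever to the left (rad): + is left (mill +y), - is right; 0 midway; the lanes lie at about +0.2 and -0.2, the stops at +0.228 and -0.228. Starts in the right lane. It can cross only while lever_along is within about 0.05 of 0.
- lever_along (a joint): Lean of the lever away from the operator (rad): + far (mill +x), - near; stops at +0.29 and -0.29; 0 neutral. Starts in the near right slot, not always fully home. Ball centre from the turning point: x = 150 sin(along), y = 150 cos(along) sin(across), z = 150 cos(along) cos(across) mm.
- start_top (a point): Middle of the top of the start button: flat black cap 26 mm diameter, standing 10 mm over its steel collar, at mill x -70, y -75, z 138 mm, pressed straight down.
- start (a joint): Travel of the start button (m): 0 out, 0.006 fully in; springs back; fully in takes about 5 N.
- stop_top (a point): Middle of the top of the stop button: black mushroom head 40 mm diameter, at mill x -70, y -130, z 147 mm. Not to be pressed.
- stop (a joint): Travel of the stop button (m): 0 out, 0.006 fully in; springs back.
- jar_blue: Bystander: sample jar with blue screw lid, 54 mm diameter, 55 mm high, standing left of the mill. Origin: centre of its underside.
- weigh_boat: Bystander: white weighing boat, 56 x 56 x 15 mm, in front of the roller bed. Origin: centre of its underside.
- vial_2: Bystander: glass vial with blue cap, 15 mm diameter, 45 mm high, standing in front of the mill. Origin: centre of its underside.
- spatula_1: Bystander: thin steel spatula, 171 mm long, lying in front of the console. Origin: its middle, underside.
- petri_2: Bystander: clear Petri dish, 62 mm diameter, 14 mm high, left of the mill. Origin: centre of its underside.
- weight_50: Bystander: small brass weight, 18 mm diameter, 31 mm high, in front of the roller bed. Origin: centre of its underside.
Things that resemble listed ones, but are neither listed nor needed, are in the scene too. What is shaped like the jar but blue or green is not meant.

How it is judged:
By the outcome, as a careful person would: the job done as asked, in the order asked, and still so for the second after the job is handed in, with the robot touching nothing.
It also fails if it takes over 61 s, if anything falls off the work surface, if the arm or the gripper's body presses on something with over 40 N, if the wrist force passes 120 N, or if a joint passes its speed limit or range.

## Working session

There is one attempt and no reset: what is moved stays moved. The work goes in short steps, Python scripts to look and compute and a tool call to move; the robot and the scene stay as the last step left them, time stands still between calls to the robot, and variables do not carry over. Pictures are saved under pics/ and viewed, and the job is handed in when it is done.

Besides the shell and the picture viewer there is one more tool, called as name([rows], argument=value, ...), one row to a line, values as JSON. step_arm: Moves the arm, as the interface text tells. Its arguments: {"type":"object","properties":{"motion":{"type":"array"},"newtons":{"type":"number"}},"required":["motion"]}

```bash
mkdir -p pics; ls
python3 - <<'E'
from rig import telemetry, optics
import cv2
print(telemetry.state())
for n in ["scene","side","wrist"]:
    p=optics.camera_params(n);print(n,{k:(v if not hasattr(v,'round') or k!='world_from_camera' else v) for k,v in p.items()})
    im,d=optics.capture(n);cv2.imwrite(f"pics/{n}0.png",im[:,:,::-1]);
    import numpy as np;np.save(f"{n}0.npy",d)
E
```

```text
pics
{'t': 0.0, 'joints': array([-1.20986537e-01,  2.76595617e-01,  1.50613441e+00, -1.68466824e-06,
        1.36070017e+00, -1.20995442e-01]), 'qd': array([ 0.00021885,  0.00131937,  0.00178943,  0.00096587, -0.00011107,
       -0.00014658]), 'tau': array([ 6.20495921e-04, -4.16768074e+01, -2.45808578e+01, -1.52056768e-04,
        1.11346930e-02,  1.69860516e-05]), 'eef_pos': array([5.74470558e+02, 6.61167925e-02, 2.30438851e+02]), 'eef_rot': array([ 7.07184317e-01, -7.07028648e-01,  6.41718363e-04,  6.48264453e-04]), 'ft_force': array([0.48488118, 0.68862528, 0.31342328]), 'moment': array([0.0050624 , 0.01706037, 0.04776803]), 'opening': 0.9996888200109517}
scene {'fx': 376.17332818676647, 'fy': 376.17332818676647, 'cx': 320.29247899401275, 'cy': 196.74001853278787, 'world_from_camera': array([[-6.15488370e-01, -3.62099030e-01,  7.00041684e-01,
        -4.31490217e+01],
       [-7.88054211e-01,  2.69188819e-01, -5.53631592e-01,
         5.64213321e+02],
       [ 1.20260677e-02, -8.92424603e-01, -4.51036253e-01,
         5.24445705e+02],
       [ 0.00000000e+00,  0.00000000e+00,  0.
[... 286 characters left out ...]
9696664e-01,  7.77021570e-01,
        -7.19355080e+02],
       [-8.58185074e-03, -8.02784518e-01, -5.96207489e-01,
         7.92559713e+02],
       [ 0.00000000e+00,  0.00000000e+00,  0.00000000e+00,
         1.00000000e+00]])}
wrist {'fx': 309.70691628693146, 'fy': 309.70691628693146, 'cx': 325.1177822306843, 'cy': 201.40448626476126, 'world_from_camera': array([[ 9.99998310e-01,  7.67641620e-04, -1.67082887e-03,
         5.73907462e+02],
       [ 1.89332629e-04, -9.46842143e-01, -3.21698493e-01,
         8.22994173e+01],
       [-1.82896034e-03,  3.21697632e-01, -9.46840688e-01,
         3.72763538e+02],
       [ 0.00000000e+00,  0.00000000e+00,  0.00000000e+00,
         1.00000000e+00]])}
```

View pics/scene0.png

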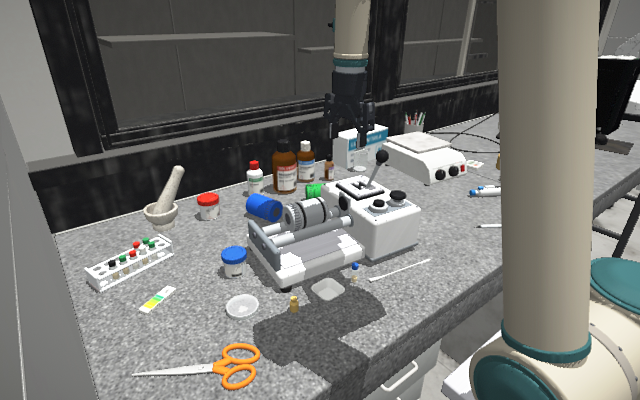

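View pics/side0.png

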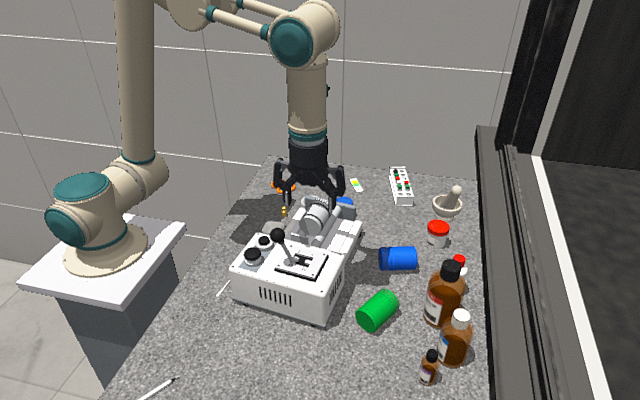

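View pics/wrist0.png

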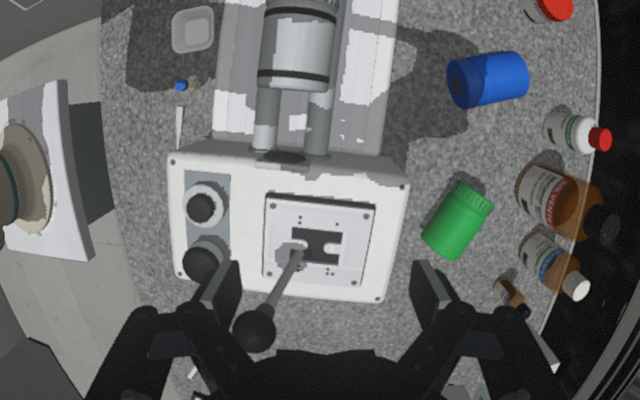

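```bash
cat > h.py <<'E'
import numpy as np,cv2
from rig import telemetry,optics
def ray(p,fish,u,v):
    x=(u-p['cx'])/p['fx'];y=(v-p['cy'])/p['fy']
    if fish:
        r=np.hypot(x,y);s=np.sin(r)/r if r>1e-9 else 1
        d=np.array([x*s,y*s,np.cos(r)])
    else: d=np.array([x,y,1.])
    T=p['world_from_camera'];return T[:3,3],T[:3,:3]@d
def onz(p,fish,u,v,z):
    o,d=ray(p,fish,u,v);return o+d*(z-o[2])/d[2]
def proj(p,fish,X):
    T=p['world_from_camera'];c=T[:3,:3].T@(np.asarray(X,float)-T[:3,3])
    if fish:
        rr=np.hypot(c[0],c[1]);th=np.arctan2(rr,c[2]);return p['cx']+p['fx']*th*c[0]/rr,p['cy']+p['fy']*th*c[1]/rr
    return p['cx']+p['fx']*c[0]/c[2],p['cy']+p['fy']*c[1]/c[2]
def tri(rs):
    A=np.zeros((3,3));b=np.zeros(3)
    for o,d in rs:
        d=d/np.linalg.norm(d);M=np.eye(3)-np.outer(d,d);A+=M;b+=M@o
    X=np.linalg.solve(A,b);return X,[np.linalg.norm(np.cross(X-o,d/np.linalg.norm(d))) for o,d in rs]
E
python3 - <<'E'
import cv2
a=cv2.imread('pics/wrist0.png');cv2.imwrite('pics/w0c.png',cv2.resize(a[140:360,160:420],None,fx=3,fy=2.7,interpolation=cv2.INTER_CUBIC)[:600,:800])
b=cv2.imread('pics/scene0.png');cv2.imwrite('pics/s0c.png',cv2.resize(b[140:290,230:430],None,fx=4,fy=4,interpolation=cv2.INTER_CUBIC))
b=cv2.imread('pics/side0.png');cv2.imwrite('pics/d0c.png',cv2.resize(b[180:330,220:420],None,fx=4,fy=4,interpolation=cv2.INTER_CUBIC))
E
```

```text
(no output)
```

View pics/w0c.png

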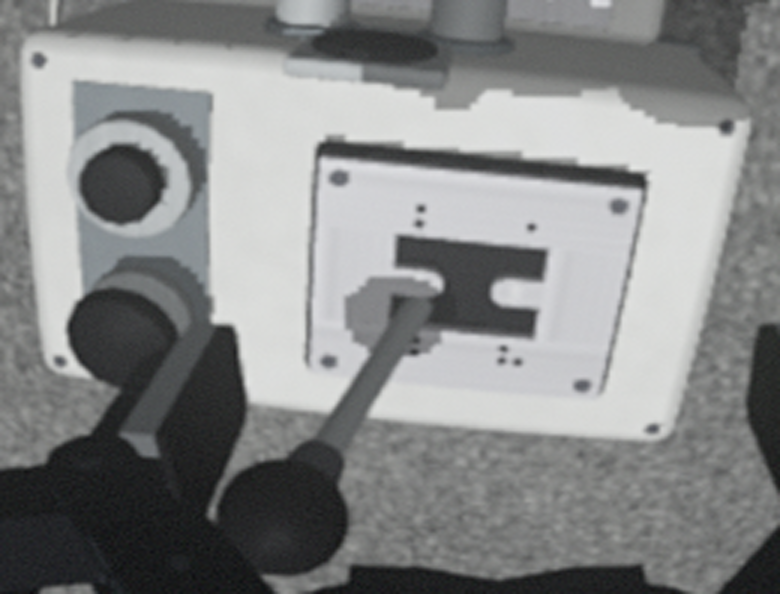

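View pics/s0c.png

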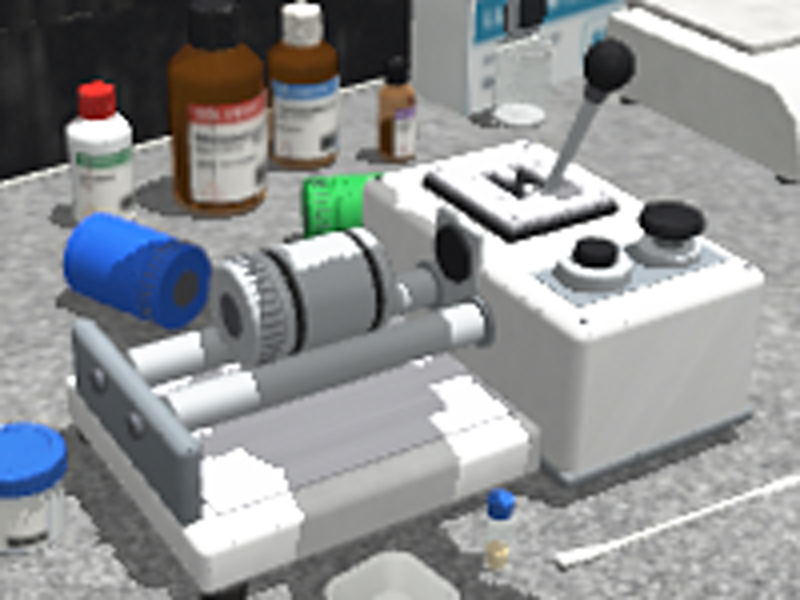

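View pics/d0c.png

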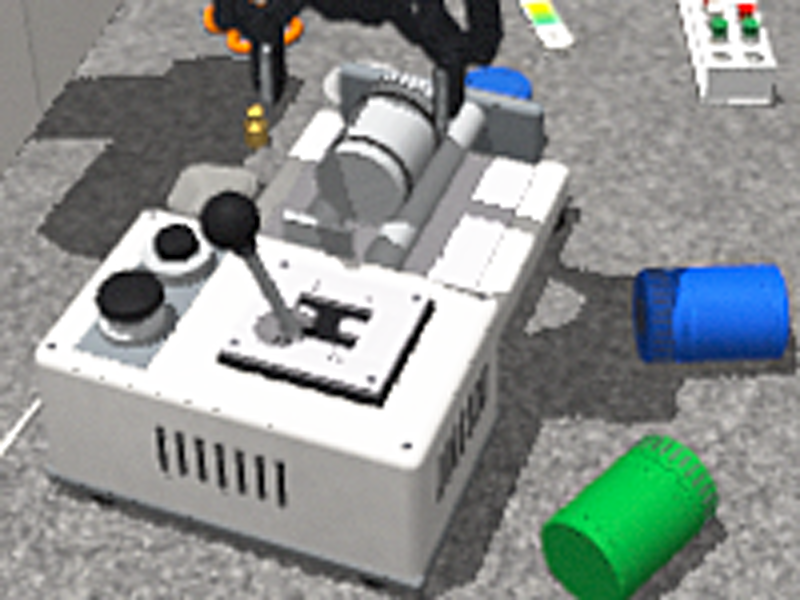

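```bash
cat > m.py <<'E'
from h import *
pw=optics.camera_params('wrist');ps=optics.camera_params('scene');pd=optics.camera_params('side')
W=lambda x,y:(x/3+160,y/2.7+140)
S=lambda x,y:(x/4+230,y/4+140)
D=lambda x,y:(x/4+220,y/4+180)
con=np.array([onz(pw,1,*W(*c),115) for c in [(38,60),(727,126),(652,428),(60,360)]])
pl=np.array([onz(pw,1,*W(*c),128) for c in [(338,177),(619,206),(582,385),(328,361)]])
for n,P in(('con',con),('pl',pl)):
    print(n,P.mean(0).round(1),[np.linalg.norm(P[i]-P[(i+1)%4]).round(1) for i in range(4)])
    for a,b in((0,1),(3,2)): print(' yaw',np.arctan2(*(P[b]-P[a])[[1,0]]).round(4))
    for a,b in((3,0),(2,1)): v=P[b]-P[a];print(' yawy',np.arctan2(-v[0],v[1]).round(4))
print('start',onz(pw,1,*W(122,185),138),'stop',onz(pw,1,*W(122,335),147))
print('start tri',tri([ray(pw,1,*W(122,184)),ray(ps,0,*S(597,250)),ray(pd,0,*D(176,240))]))
print('ball',tri([ray(pw,1,*W(284,517)),ray(ps,0,*S(610,65)),ray(pd,0,*D(231,221))]))
for rs in ([ray(pw,1,*W(284,517)),ray(ps,0,*S(610,65))],[ray(ps,0,*S(610,65)),ray(pd,0,*D(231,221))]):print(tri(rs))
E
python3 m.py
```

```text
con [530.4 -39.1 115. ] [np.float64(210.1), np.float64(120.6), np.float64(209.7), np.float64(119.7)]
 yaw -0.1155
 yaw -0.1199
 yawy -0.1152
 yawy -0.1186
pl [565.  -43.3 128. ] [np.float64(80.3), np.float64(67.9), np.float64(80.1), np.float64(68.3)]
 yaw -0.1208
 yaw -0.1163
 yawy -0.1147
 yawy -0.1174
start [467.2075577   -4.01544184 138.        ] stop [462.43590453 -53.6712177  147.        ]
start tri (array([464.78066344,  -5.62353178, 132.4625106 ]), [np.float64(0.08101650276839478), np.float64(1.2417628204892013), np.float64(1.2896924585300726)])
ball (array([524.58230944, -69.5235278 , 210.92463414]), [np.float64(0.7738990038180859), np.float64(1.0955045374432808), np.float64(1.6362874789780046)])
(array([523.78854377, -70.25191237, 210.49212265]), [np.float64(0.18543275946597892), np.float64(0.18543275946597895)])
(array([525.01703984, -69.54551483, 210.65567622]), [np.float64(1.322805551484794), np.float64(1.322805551485007)])
```

```bash
cat >> h.py <<'E'
ex=np.array([.9932,-.1167,0]);ey=np.array([.1167,.9932,0]);O=np.array([542.1,60.2,0])
def M2W(x,y,z): return O+ex*x+ey*y+np.array([0,0,z])
def W2M(X): d=np.asarray(X)-O; return np.array([d@ex,d@ey,X[2]])
E
python3 - <<'E'
from h import *
pw=optics.camera_params('wrist');ps=optics.camera_params('scene')
print('stop',np.round(proj(pw,1,M2W(0,-24,112))),(np.array(proj(ps,0,M2W(0,-24,112)))-[230,140])*4)
for y in (45,55,65,75,85):
    print(y,'wrist right end top',np.round(proj(pw,1,M2W(0,y-44,142)),1),'lefttop',np.round(proj(pw,1,M2W(0,y+44,142)),1),'scenecrop left face c',((np.array(proj(ps,0,M2W(0,y+44,112)))-[230,140])*4).round())
a=cv2.imread('pics/wrist0.png');cv2.imwrite('pics/w0j.png',cv2.resize(a[0:170,220:400],None,fx=3.5,fy=3.5,interpolation=cv2.INTER_CUBIC))
E
```

```text
stop [285. 154.] [450.37186222 252.57280698]
45 wrist right end top [283.1 128.6] lefttop [296.3  13.9] scenecrop left face c [282. 300.]
55 wrist right end top [284.4 115.4] lefttop [298.    1.7] scenecrop left face c [266. 305.]
65 wrist right end top [285.7 102.1] lefttop [299.7 -10.2] scenecrop left face c [250. 309.]
75 wrist right end top [287.1  88.8] lefttop [301.4 -21.8] scenecrop left face c [233. 314.]
85 wrist right end top [288.6  75.6] lefttop [303.1 -33. ] scenecrop left face c [217. 318.]
```

View pics/w0j.png

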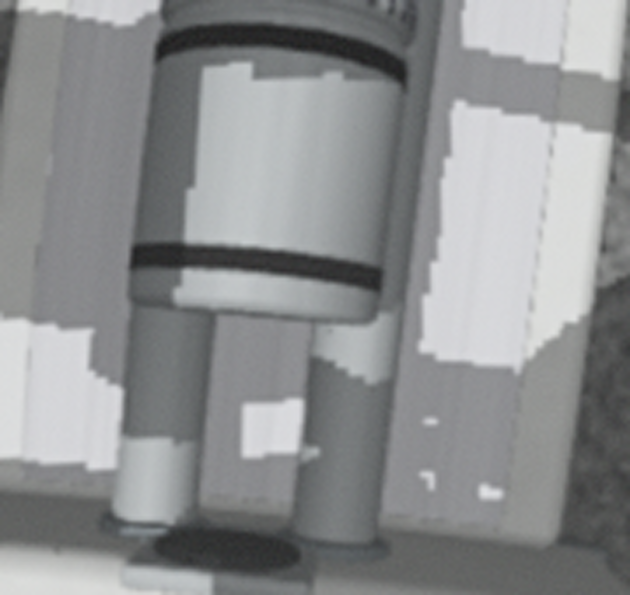

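Candidates. The jar is the steel cylinder on the rollers at scene (307,214). The blue cylinder at (263,207) and the green one at (314,190) are not it. The start button is the flat cap at (379,202), and the mushroom at (398,195) is the stop. The lever ball is at (382,156). The crops confirm these choices. Measured in the mill frame: yaw is -0.117, the jar centre is at y≈75 (55 mm short), and the lever is at about (-0.25, -0.216).

step_arm([
  [[0,0.02,0],[-0.2,0,2.5],1],
  [[0,0.05,0],[-0.4,0,5.5],1],
  [[0,0.08,0],[-0.6,0,8.5],1],
  [[0,0.117,0],[-0.8,0,11.5],1],
  [[0,0.117,0],[-1.0,0,14.5],1],
  [[0,0.117,0],[-1.3,0,17.5],1],
  [[0,0.117,0],[-1.52,0,20.0],1],
  [[0,0.117,0],[-1.52,0,21.1],1],
  [[0,0.117,0],[-1.52,0,21.1],1],
  [[0,0.117,0],[-1.52,0,21.1],1],
  [[0,0.117,0],[-1.52,0,21.1],1],
  [[0,0.117,0],[-1.52,0,21.1],1],
], newtons=40)

```text
t: 1.15
eef_pos: [560.1, 209.4, 231.2]
eef_rot: [-0.706, 0.706, -0.042, 0.042]
ft_force: [0.4, -0.3, 0.2]
opening: -0.001
```

step_arm([
  [[-0.1,0,0],[0,2.5,0],1],
  [[-0.2,0,0],[0,5.0,0],1],
  [[-0.2,0,0],[0,7.5,0],1],
  [[-0.2,0,0],[0,9.5,0],1],
  [[-0.2,0,0],[0,11.0,0],1],
  [[-0.2,0,0],[0,12.0,0],1],
  [[-0.2,0,0],[0,12.6,0],1],
  [[-0.2,0,0],[0,12.6,0],1],
  [[-0.2,0,0],[0,12.6,0],1],
])

```text
t: 1.9
eef_pos: [560.5, 210.5, 106.0]
eef_rot: [-0.632, 0.773, -0.045, 0.038]
ft_force: [-0.2, 0.2, -0.3]
opening: 0.003
```

Run:
```python
from h import *
print(W2M(telemetry.state()['eef_pos']))
o=[]
for n in('scene','wrist'):
    im,_=optics.capture(n);o.append(im[:,:,::-1])
cv2.imwrite('pics/s1.png',cv2.resize(o[0][140:290,230:430],None,fx=4,fy=4));cv2.imwrite('pics/w1.png',o[1])
```

```text
[  0.69880307 151.41103374 105.95653093]
```

View pics/s1.png

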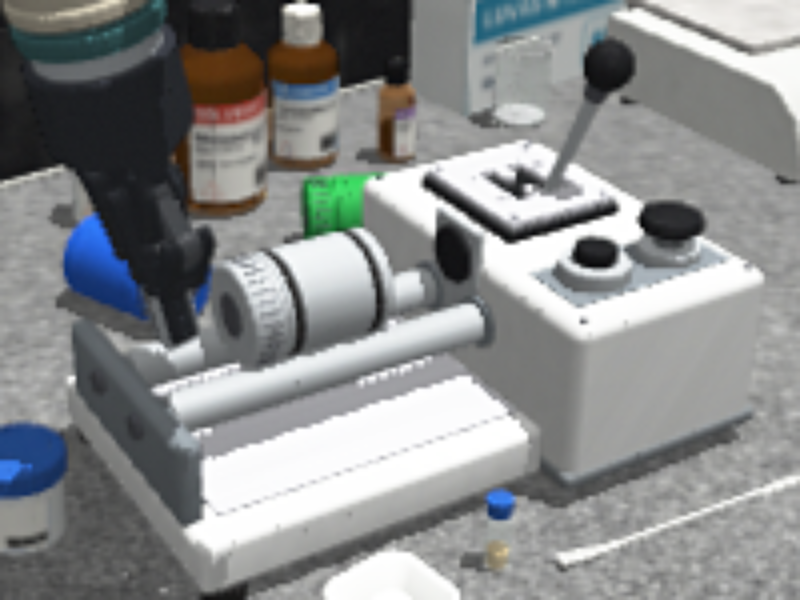

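View pics/w1.png

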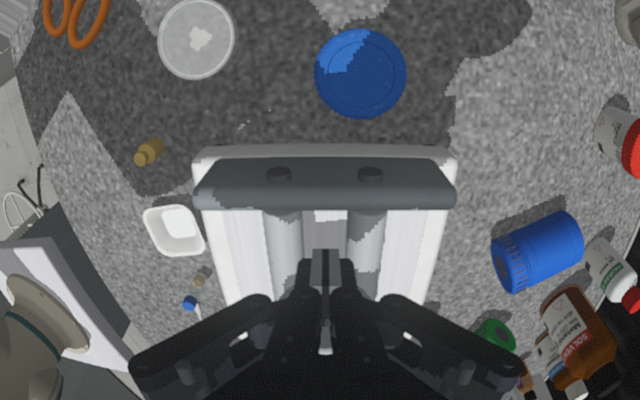

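step_arm([
  [[0,0,0],[0,0.16,-0.78],1],
  [[0,0,0],[0,0.28,-1.37],1],
  [[0,0,0],[0,0.36,-1.76],1],
  [[0,0,0],[0,0.44,-2.16],1],
  [[0,0,0],[0,0.52,-2.55],1],
  [[0,0,0],[0,0.6,-2.94],1],
  [[0,0,0],[0,0.68,-3.33],1],
  [[0,0,0],[0,0.76,-3.72],1],
  [[0,0,0],[0,0.84,-4.12],1],
  [[0,0,0],[0,0.92,-4.51],1],
  [[0,0,0],[0,1.0,-4.9],1],
  [[0,0,0],[0,1.08,-5.3],1],
  [[0,0,0],[0,1.16,-5.7],1],
  [[0,0,0],[0,1.24,-6.08],1],
  [[0,0,0],[0,1.29,-6.37],1],
  [[0,0,0],[0,1.29,-6.37],1],
])

```text
t: 3.33
eef_pos: [552.2, 145.3, 105.3]
eef_rot: [-0.631, 0.773, -0.045, 0.037]
ft_force: [0.9, 0.7, 0.6]
opening: -0.005
```

Run:
```python
from h import *
print(W2M(telemetry.state()['eef_pos']))
im,_=optics.capture('scene')
cv2.imwrite('pics/s2.png',cv2.resize(im[140:290,230:430,::-1],None,fx=4,fy=4))
```

```text
[8.94171967e-02 8.57088542e+01 1.05264870e+02]
```

View pics/s2.png

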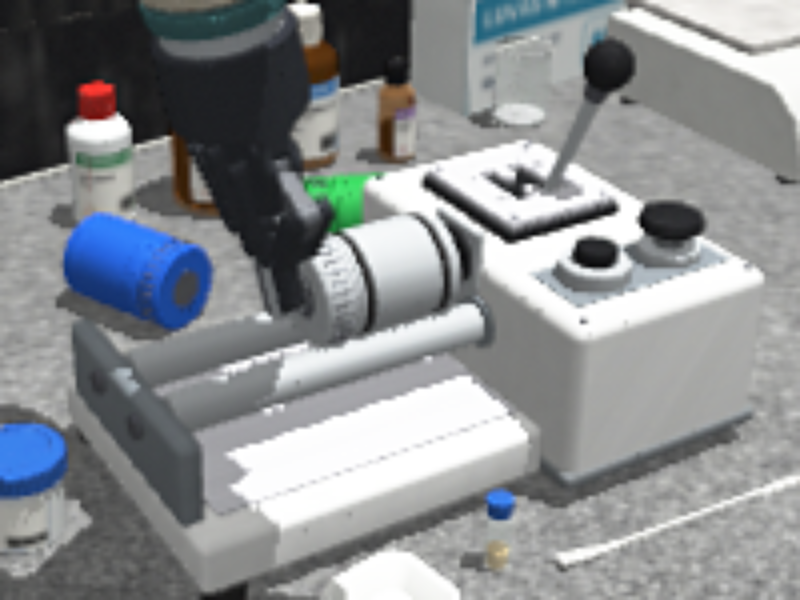

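The steel jar is being pushed, with its right end now near (465,255) in the crop, about 10 mm from the black disc. I'll continue slowly.

step_arm([
  [[0,0,0],[0,0.04,-0.2],1],
  [[0,0,0],[0,0.08,-0.4],1],
  [[0,0,0],[0,0.12,-0.59],1],
  [[0,0,0],[0,0.16,-0.78],1],
  [[0,0,0],[0,0.18,-0.88],1],
])

```text
t: 3.8
eef_pos: [551.1, 137.2, 105.1]
eef_rot: [-0.632, 0.773, -0.045, 0.037]
ft_force: [-0.0, 2.7, -0.2]
opening: -0.002
```

step_arm([
  [[0,0,0],[0,0.02,-0.1],1],
  [[0,0,0],[0,0.04,-0.2],1],
])

```text
t: 3.97
eef_pos: [550.9, 135.3, 105.2]
eef_rot: [-0.632, 0.773, -0.045, 0.037]
ft_force: [0.4, 1.0, -0.2]
opening: 0.002
```

step_arm([
  [[0,0,0],[0,0.02,-0.1],1],
  [[0,0,0],[0,0.04,-0.2],1],
])

```text
t: 4.13
eef_pos: [550.8, 134.3, 105.2]
eef_rot: [-0.633, 0.772, -0.045, 0.037]
ft_force: [0.7, 6.1, -0.2]
opening: -0.001
```

step_arm([
  [[0,0,0],[0,0.02,-0.1],1],
  [[0,0,0],[0,0.02,-0.1],1],
])

```text
t: 4.3
eef_pos: [550.8, 134.2, 105.2]
eef_rot: [-0.633, 0.772, -0.045, 0.038]
ft_force: [0.8, 6.7, -0.9]
opening: 0.003
```

Run:
```python
from h import *
s=telemetry.state();print(W2M(s['eef_pos']),s['ft_force'])
im,_=optics.capture('scene')
a=cv2.resize(im[170:240,290:370,::-1],None,fx=7,fy=7,interpolation=cv2.INTER_CUBIC)
cv2.imwrite('pics/s3.png',a)
im,_=optics.capture('side')
cv2.imwrite('pics/d3.png',cv2.resize(im[180:330,220:420,::-1],None,fx=4,fy=4,interpolation=cv2.INTER_CUBIC))
```

```text
[-8.29944420e-03  7.45517457e+01  1.05193177e+02] [ 0.78437196  6.70812344 -0.8976628 ]
```

View pics/s3.png

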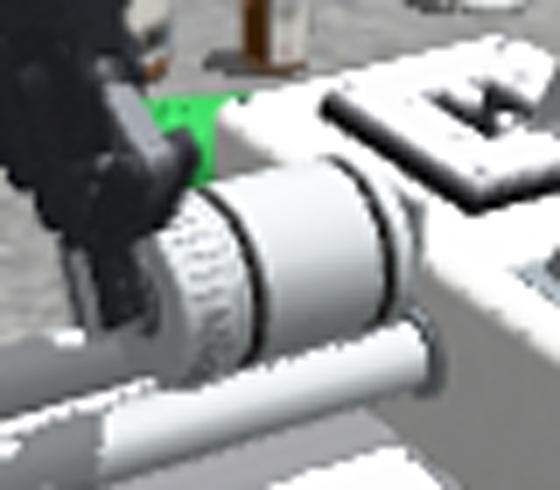

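View pics/d3.png

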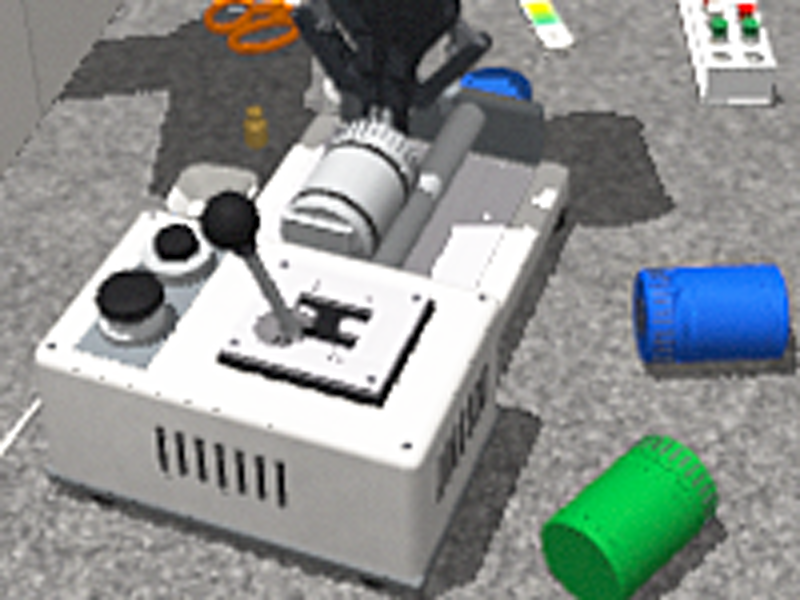

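The jar sits flush with the stop, and the force is static at 6.7 N. Backing off now, then raising and removing the tilt.

step_arm([
  [[0,0,0],[0,-0.1,0.5],1],
  [[0,0,0],[0,-0.3,1.4],1],
  [[0,0,0],[0,-0.4,1.96],1],
  [[0,0,0],[0,-2.4,1.55],1],
  [[0,0,0],[0,-5.3,1.0],1],
  [[0,0,0],[0,-8.3,0.4],1],
  [[0.1,0,0],[0,-11.2,-0.2],1],
  [[0.2,0,0],[0,-14.0,-0.8],1],
  [[0.2,0,0],[0,-16.1,-1.2],1],
  [[0.2,0,0],[0,-16.1,-1.2],1],
  [[0.2,0,0],[0,-16.1,-1.2],1],
])

```text
t: 5.32
eef_pos: [553.5, 152.2, 267.0]
eef_rot: [-0.706, 0.706, -0.041, 0.043]
ft_force: [-0.2, 0.8, -0.1]
opening: -0.001
```

Run:
```python
from h import *
s=telemetry.state();print(W2M(s['eef_pos']),s['eef_rot'],s['ft_force'])
from scipy.spatial.transform import Rotation as R
q=s['eef_rot'];A=R.from_quat([q[1],q[2],q[3],q[0]]).as_matrix();print(A.T@ex,A.T@ey,A.T@[0,0,1])
im,_=optics.capture('scene')
cv2.imwrite('pics/s4.png',cv2.resize(im[140:290,230:430,::-1],None,fx=4,fy=4))
```

```text
[  0.5780443   92.68678509 266.98096465] [-0.70580803  0.70596038 -0.04051677  0.04258362] [-0.21591268  0.77662943 -0.1195647 ]
[1.00002807e+00 2.93065243e-03 6.26948760e-04] [-6.26819086e-04 -4.51674167e-05  1.00003237e+00] [ 2.93058473e-03 -9.99995705e-01 -4.33288738e-05]
```

View pics/s4.png

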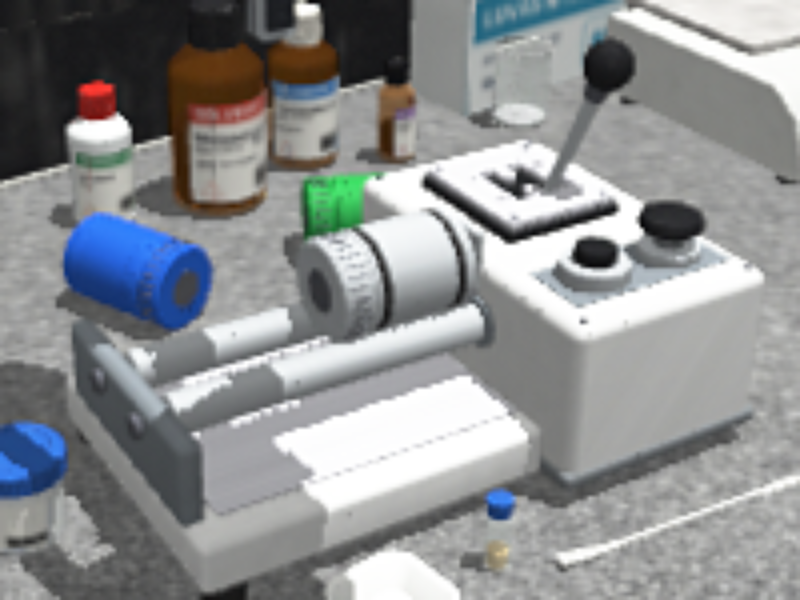

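step_arm([
  [[0,0,0],[-0.5,0,-2.0],1],
  [[0,0,0],[-1.2,0,-5.5],1],
  [[0,0,0],[-2.0,0,-9.0],1],
  [[0,0,0],[-2.8,0,-12.5],1],
  [[0,0,0],[-3.5,0,-16.0],1],
  [[0,0,0],[-4.2,0,-19.5],1],
  [[0,0,0],[-4.8,0,-21.5],1],
  [[0,0,0],[-4.86,0,-22.4],1],
  [[0,0,0],[-4.86,2.5,-22.4],1],
  [[0,0,0],[-4.86,5.0,-22.4],1],
  [[0,0,0],[-4.86,6.9,-22.4],1],
  [[0,0,0],[-4.86,6.9,-22.4],1],
  [[0,0,0],[-4.86,6.9,-22.4],1],
])

```text
t: 6.45
eef_pos: [477.8, -63.2, 194.9]
eef_rot: [0.706, -0.706, 0.042, -0.039]
ft_force: [-0.9, -0.3, 0.2]
opening: -0.0
```

Run:
```python
from h import *
s=telemetry.state();print(W2M(s['eef_pos']),s['ft_force'])
for n in('scene','side','wrist'):
    im,_=optics.capture(n);im=im[:,:,::-1]
    cv2.imwrite(f'pics/{n}5.png',im if n=='wrist' else cv2.resize(im[140:290,230:430] if n=='scene' else im[150:300,220:420],None,fx=4,fy=4,interpolation=cv2.INTER_CUBIC))
```

```text
[ -49.46367895 -130.01531926  194.9214047 ] [-0.93933756 -0.34302639  0.15795207]
```

View pics/side5.png

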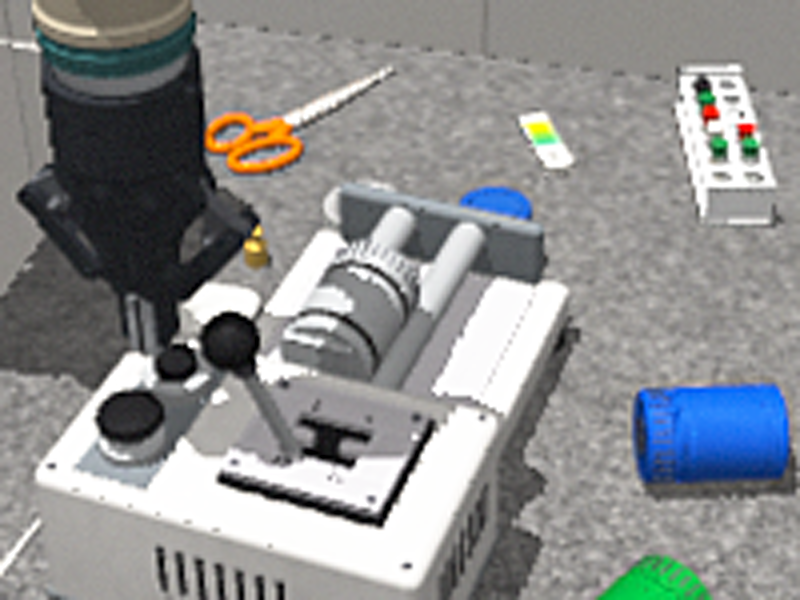

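View pics/wrist5.png

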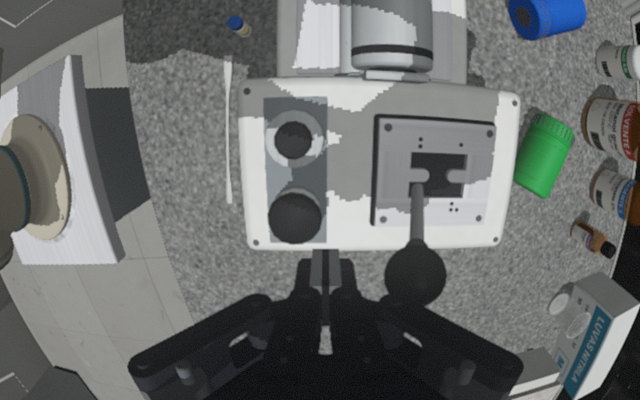

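View pics/scene5.png

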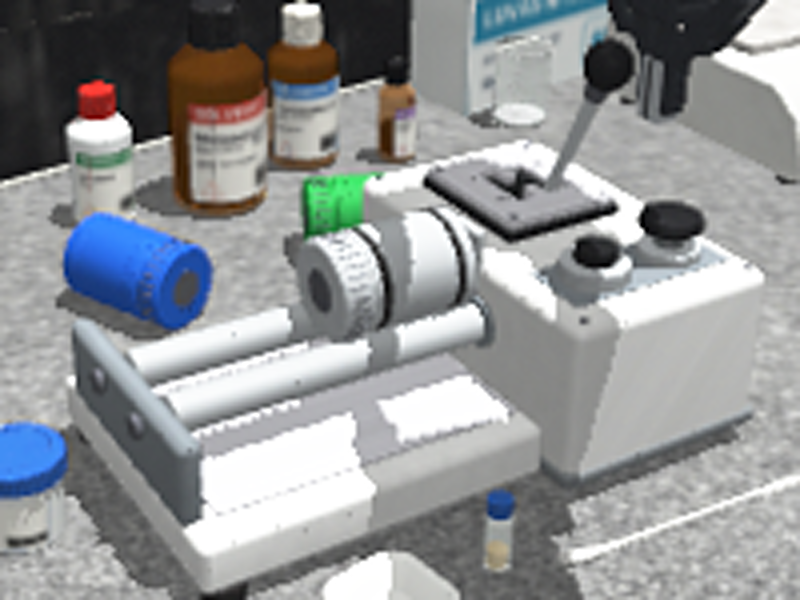

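Scene crop (605,65): the finger (670,90) is beside the ball on its near side and the lever hasn't moved. The jar is still on the stop. Pushing far towards neutral, and stopping short to measure.

step_arm([
  [[0,0,0],[0.7,0,0],1],
  [[0,0,0],[1.3,0,0],1],
  [[0,0,0],[1.7,0,0],1],
  [[0,0,0],[2.0,0,0],1],
  [[0,0,0],[2.3,0,0],1],
  [[0,0,0],[2.6,0,0],1],
  [[0,0,0],[2.9,0,0],1],
  [[0,0,0],[3.2,0,0],1],
  [[0,0,0],[3.5,0,0],1],
  [[0,0,0],[3.8,0,0],1],
  [[0,0,0],[4.1,0,0],1],
  [[0,0,0],[4.4,0,0],1],
  [[0,0,0],[4.6,0,0],1],
  [[0,0,0],[4.6,0,0],1],
])

```text
t: 7.77
eef_pos: [524.9, -69.7, 196.5]
eef_rot: [0.706, -0.706, 0.041, -0.042]
ft_force: [-2.2, 0.4, 2.6]
opening: 0.001
```

```bash
cat > look.py <<'E'
from h import *
import sys
k=sys.argv[1]
s=telemetry.state();print('tcp mill',W2M(s['eef_pos']).round(1),s['ft_force'].round(1),s['t'])
P=optics.camera_params('wrist')
for n in('scene','side','wrist'):
    if n=='wrist':P=optics.camera_params('wrist')
    im,_=optics.capture(n);im=im[:,:,::-1]
    cv2.imwrite(f'pics/{n}{k}.png',im if n=='wrist' else cv2.resize(im[140:290,230:430] if n=='scene' else im[150:300,220:420],None,fx=4,fy=4,interpolation=cv2.INTER_CUBIC))
import pickle;pickle.dump(P,open('pw.pkl','wb'))
E
python3 look.py 6
```

```text
tcp mill [  -1.9 -131.   196.5] [-2.2  0.4  2.6] 7.7667
```

View pics/side6.png

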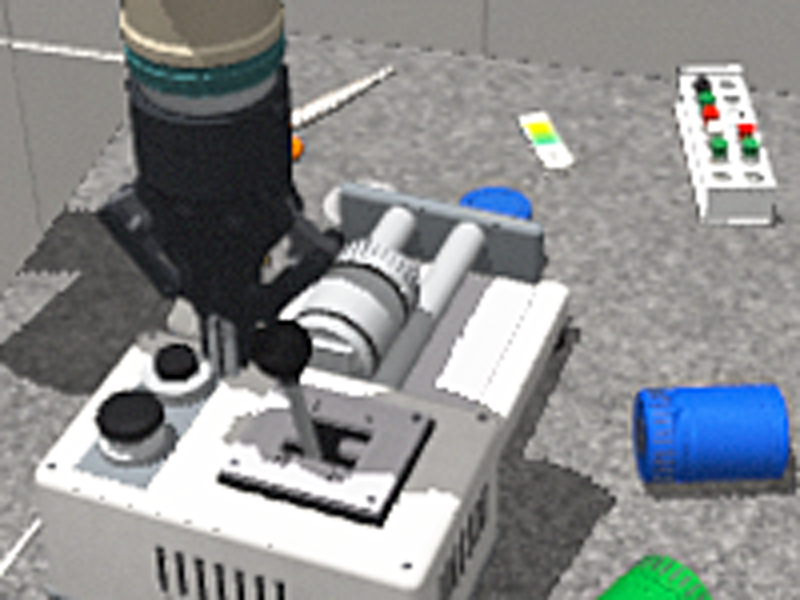

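View pics/scene6.png

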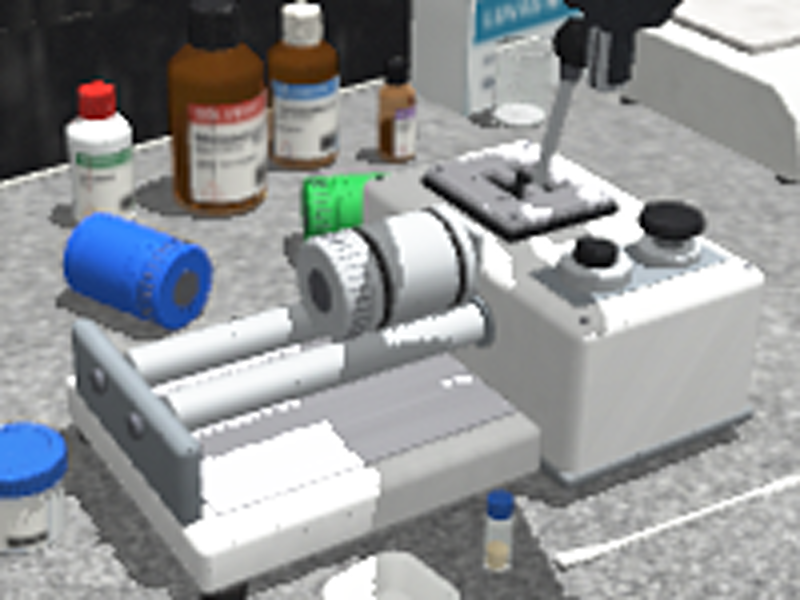

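View pics/wrist6.png

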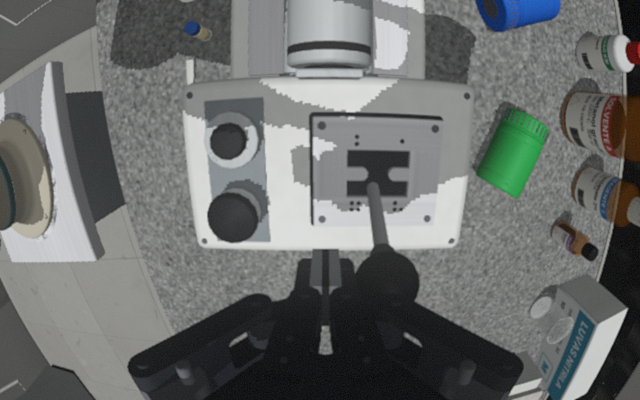

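```bash
cat > ball.py <<'E'
from h import *
import sys,pickle
w=eval(sys.argv[1]);d=eval(sys.argv[2])
pw=pickle.load(open('pw.pkl','rb'));pd=optics.camera_params('side')
rs=[ray(pw,1,*w),ray(pd,0,d[0]/4+220,d[1]/4+150)]
if len(sys.argv)>3:
    s=eval(sys.argv[3]);rs.append(ray(optics.camera_params('scene'),0,s[0]/4+230,s[1]/4+140))
X,e=tri(rs);m=W2M(X);a=np.arcsin((m[0]-35)/150)
print('ball mill',m.round(1),np.round(e,1),'along',a.round(3),'across',np.arcsin((m[1]+100)/150/np.cos(a)).round(3))
E
python3 ball.py "(388,283)" "(283,348)" "(573,42)"
```

```text
ball mill [  28.4 -130.4  215.5] [2.  0.4 1.7] along -0.044 across -0.204
```

step_arm([
  [[0,0,0],[-0.4,0,0],1],
  [[0,0,0],[-0.4,-0.7,0],1],
  [[0,0,0],[-0.2,-0.7,0],1],
  [[0,0,0],[0.0,-0.7,0],1],
  [[0,0,0],[0.2,-0.7,0],1],
  [[0,0,0],[0.4,-0.7,0],1],
  [[0,0,0],[0.6,-0.7,0],1],
  [[0,0,0],[0.65,-0.7,0],1],
  [[0,0,0],[0.65,-0.7,0],1],
])

```text
t: 8.67
eef_pos: [530.8, -70.4, 203.4]
eef_rot: [-0.706, 0.706, -0.041, 0.041]
ft_force: [-2.4, 0.3, 1.7]
opening: -0.002
```

```bash
python3 look.py 7
python3 - <<'E'
import cv2
a=cv2.imread('pics/wrist7.png');cv2.imwrite('pics/w7c.png',cv2.resize(a[80:330,260:460],None,fx=3,fy=2.4,interpolation=cv2.INTER_CUBIC))
E
```

```text
tcp mill [   4.  -131.   203.4] [-2.4  0.3  1.7] 8.6667
```

View pics/side7.png

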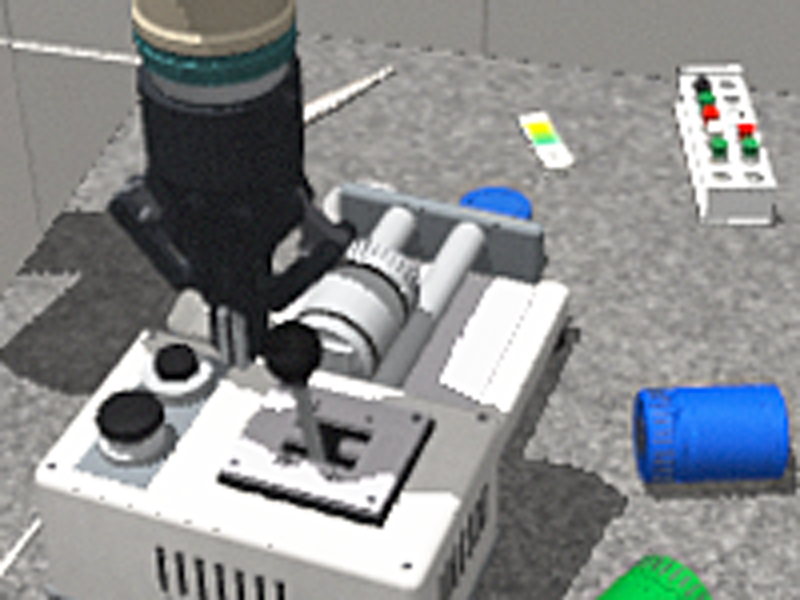

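View pics/w7c.png

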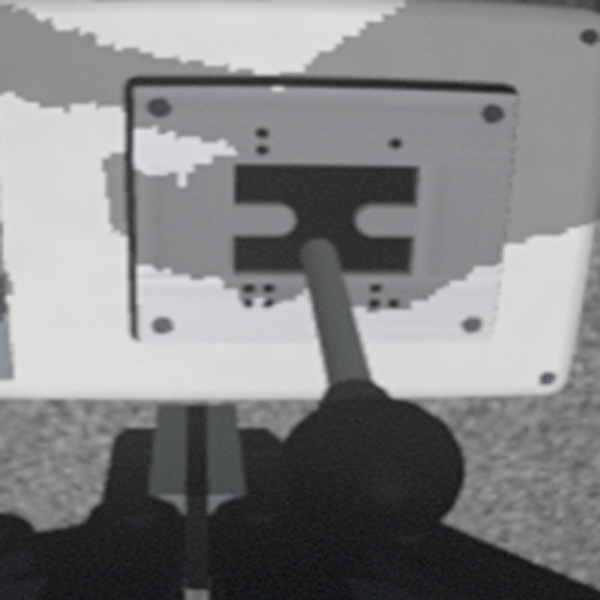

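```bash
python3 ball.py "(384.5,272)" "(293,351)"
```

```text
ball mill [  33.5 -130.4  214.7] [0.7 0.7] along -0.01 across -0.204
```

step_arm([
  [[0,0,0],[-0.7,0,0],1],
  [[0,0,0],[-1.8,0,0],1],
  [[0,0,0],[-2.0,0,-2.0],1],
  [[0,0,0],[-2.0,0,-4.0],1],
  [[0,0,0],[-2.0,0,-4.3],1],
  [[0,0,0],[-1.0,0,-4.3],1],
  [[0,0,0],[1.2,0,-4.3],1],
  [[0,0,0],[3.1,0,-4.3],1],
  [[0,0,0],[3.1,0,-4.3],1],
  [[0,0,0],[3.1,0,-4.3],1],
])

```text
t: 9.65
eef_pos: [557.2, -115.9, 203.0]
eef_rot: [0.706, -0.706, 0.041, -0.041]
ft_force: [-0.9, 0.9, 0.2]
opening: -0.0
```

```bash
python3 look.py 8
```

```text
tcp mill [  35.5 -173.1  203. ] [-0.9  0.9  0.2] 9.65
```

View pics/side8.png

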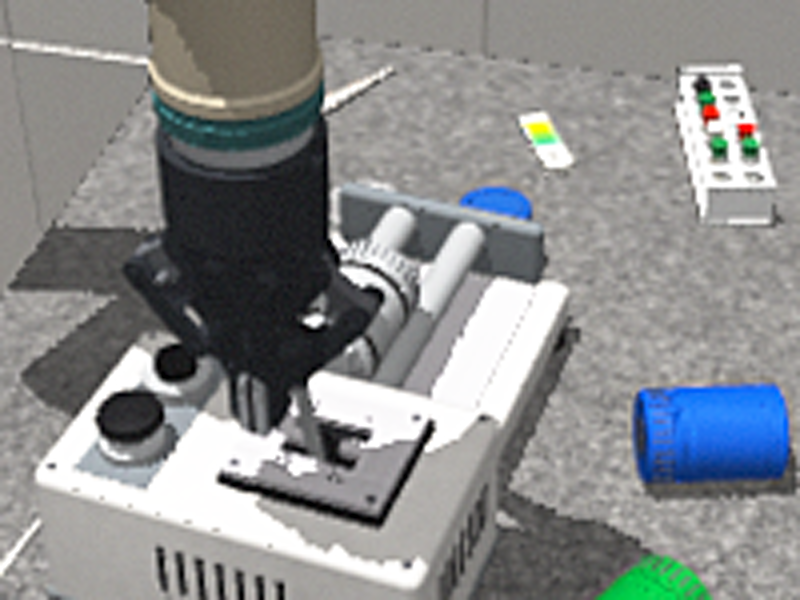

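View pics/wrist8.png

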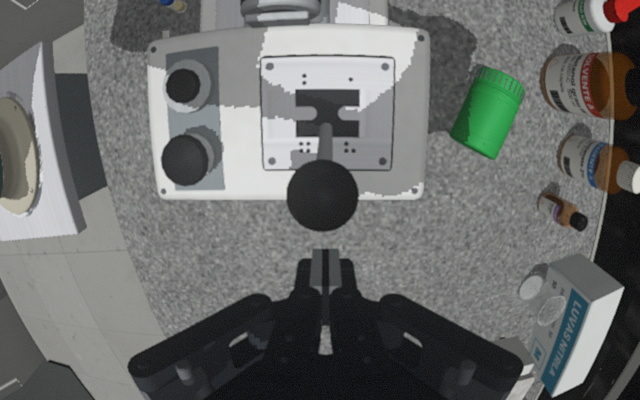

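View pics/scene8.png

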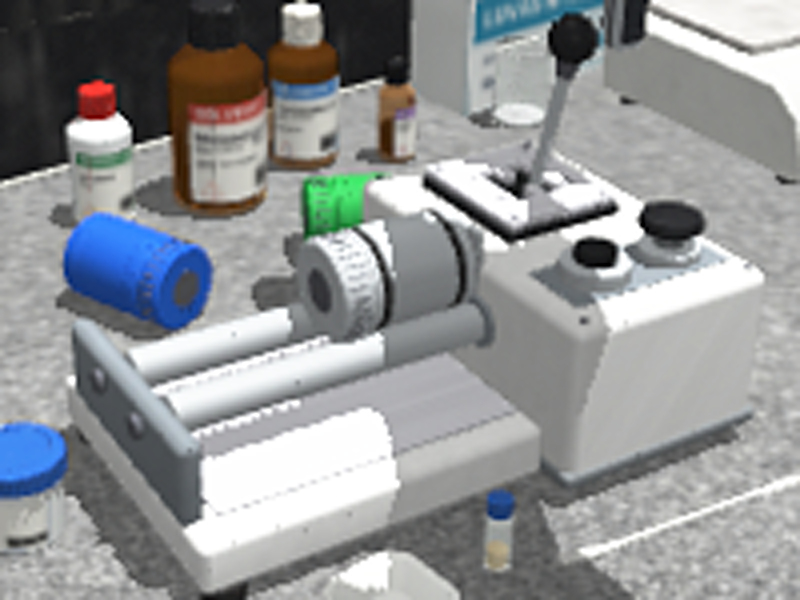

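The ball at wrist (322,195) lies straight in front of the shut fingers (326,265), and the lever is at neutral. Pushing left now.

step_arm([
  [[0,0,0],[0,0,0.7],1],
  [[0,0,0],[0,0,1.2],1],
  [[0,0,0],[0,0,1.6],1],
  [[0,0,0],[0,0,2.0],1],
  [[0,0,0],[0,0,2.4],1],
  [[0,0,0],[0,0,2.8],1],
  [[0,0,0],[0,0,3.2],1],
  [[0,0,0],[0,0,3.6],1],
  [[0,0,0],[0,0,4.0],1],
  [[0,0,0],[0,0,4.4],1],
  [[0,0,0],[0,0,4.8],1],
  [[0,0,0],[0,0,5.2],1],
  [[0,0,0],[0,0,5.6],1],
  [[0,0,0],[0,0,6.0],1],
  [[0,0,0],[0,0,6.4],1],
  [[0,0,0],[0,0,6.8],1],
  [[0,0,0],[0,0,7.2],1],
  [[0,0,0],[0,0,7.2],1],
])

```text
t: 11.3
eef_pos: [564.8, -44.0, 203.2]
eef_rot: [0.706, -0.705, 0.041, -0.041]
ft_force: [0.3, -0.5, -0.9]
opening: -0.004
```

```bash
python3 look.py 9
```

```text
tcp mill [  34.7 -100.9  203.2] [ 0.3 -0.5 -0.9] 11.3
```

View pics/scene9.png

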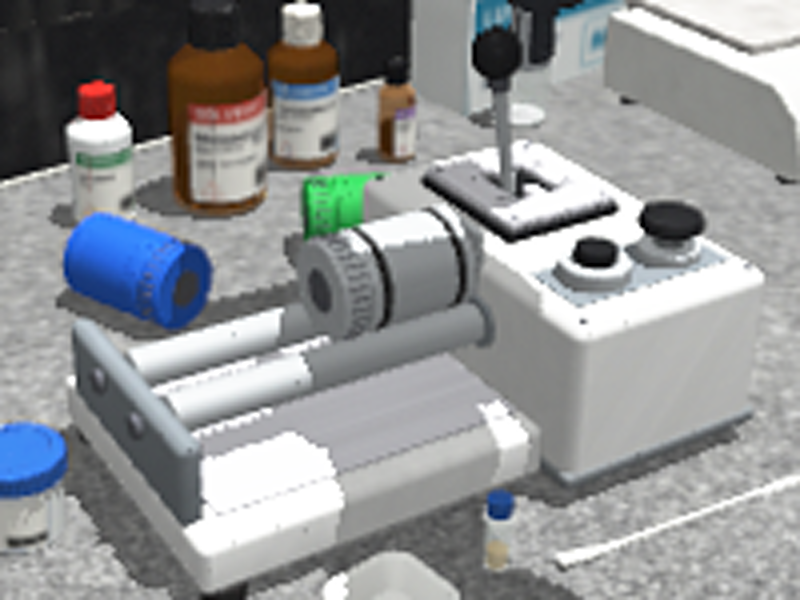

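View pics/wrist9.png

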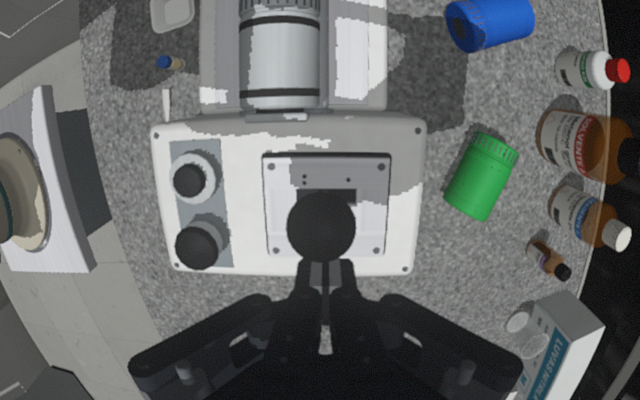

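step_arm([
  [[0,0,0],[0,0,0.15],1],
  [[0,0,0],[0,0,0.3],1],
  [[0,0,0],[0,0,0.35],1],
])

```text
t: 11.7
eef_pos: [565.1, -42.0, 203.3]
eef_rot: [-0.706, 0.706, -0.042, 0.041]
ft_force: [-0.4, -0.7, -1.5]
opening: 0.001
```

Run:
```python
from h import *
import pickle
s=telemetry.state();print(W2M(s['eef_pos']),s['ft_force'])
out=[];rs=[]
for n in('wrist','scene'):
    p=optics.camera_params(n);im,_=optics.capture(n)
    cv2.imwrite(f'pics/{n}10.png',im[:,:,::-1])
    m=(im.max(2)<60).astype('u1')*255
    r=(280,185,365,266) if n=='wrist' else (345,140,362,161)
    sub=im[r[1]:r[3],r[0]:r[2]]
    cv2.imwrite(f'pics/{n}10c.png',cv2.resize(sub[:,:,::-1],None,fx=6,fy=6))
```

```text
[ 34.75545253 -98.77930879 203.278981  ] [-0.37391723 -0.66800601 -1.51657065]
```

View pics/wrist10c.png

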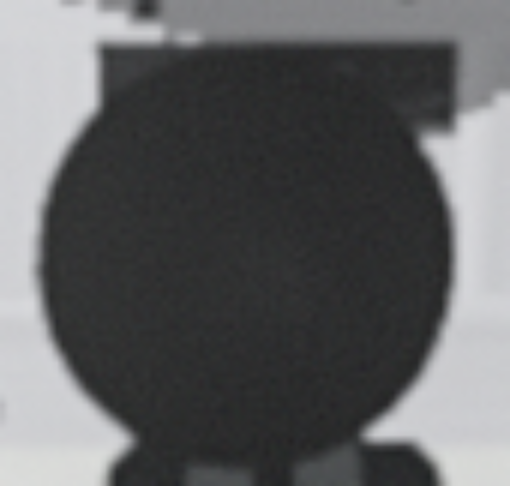

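View pics/scene10c.png

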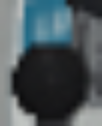

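Run:
```python
from h import *
pw=optics.camera_params('wrist');ps=optics.camera_params('scene')
X,e=tri([ray(pw,1,321.2,226.7),ray(ps,0,353.3,153.5)]);m=W2M(X);a=np.arcsin((m[0]-35)/150);print(m,e,a,np.arcsin((m[1]+100)/150/np.cos(a)))
```

```text
[ 32.40097461 -72.07252162 216.80334675] [np.float64(0.3213933530193018), np.float64(0.3213933530193078)] -0.01732770304807466 0.1873044223510382
```

step_arm([
  [[0,0,0],[0,0,0.1],1],
  [[0,0,0],[0,0,0.2],1],
  [[0,0,0],[0,0,0.3],1],
  [[0,0,0],[0,0,0.3],1],
])

```text
t: 12.13
eef_pos: [565.6, -38.6, 203.4]
eef_rot: [0.706, -0.706, 0.041, -0.041]
ft_force: [0.2, -1.4, -0.9]
opening: -0.002
```

step_arm([
  [[0,0,0],[0,0,-0.7],1],
  [[0,0,0],[0,0,-1.7],1],
  [[0,0,0],[-1.5,0,-1.7],1],
  [[0,0,0],[-3.5,0,-1.7],1],
  [[0,0,0],[-4.7,0,-1.7],1],
  [[0,0,0],[-4.7,0,-1.0],1],
  [[0,0,0],[-4.7,0,1.0],1],
  [[0,0,0],[-4.7,0,2.6],1],
  [[0,0,0],[-4.7,0,2.6],1],
  [[0,0,0],[-4.7,0,2.6],1],
])

```text
t: 12.97
eef_pos: [522.7, -7.1, 203.8]
eef_rot: [-0.706, 0.706, -0.04, 0.041]
ft_force: [-0.2, -0.3, -0.1]
opening: 0.001
```

```bash
python3 look.py 11
```

```text
tcp mill [-11.4 -69.1 203.8] [-0.2 -0.3 -0.1] 12.9667
```

View pics/side11.png

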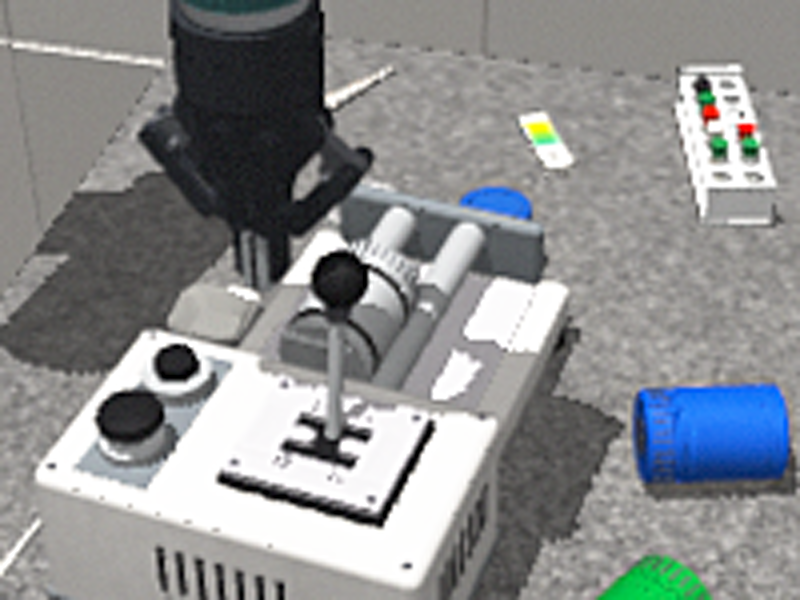

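View pics/wrist11.png

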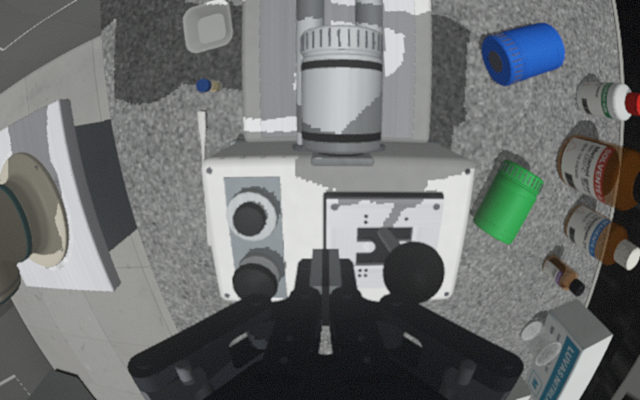

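```bash
python3 ball.py "(413.5,272)" "(340,279)"
```

```text
ball mill [ 33.4 -69.  215.9] [1.3 1.3] along -0.011 across 0.208
```

step_arm([
  [[0,0,0],[0.4,0.4,0],1],
  [[0,0,0],[1.0,0.4,0],1],
  [[0,0,0],[1.4,0.4,0],1],
  [[0,0,0],[1.8,0.4,0],1],
  [[0,0,0],[2.2,0.4,0],1],
  [[0,0,0],[2.6,0.4,0],1],
  [[0,0,0],[3.0,0.4,0],1],
  [[0,0,0],[3.4,0.4,0],1],
  [[0,0,0],[3.8,0.4,0],1],
  [[0,0,0],[4.2,0.4,0],1],
  [[0,0,0],[4.6,0.4,0],1],
  [[0,0,0],[5.0,0.4,0],1],
  [[0,0,0],[5.4,0.4,0],1],
  [[0,0,0],[5.5,0.4,0],1],
])

```text
t: 14.28
eef_pos: [577.1, -13.8, 199.0]
eef_rot: [0.706, -0.706, 0.042, -0.041]
ft_force: [-1.5, -0.0, -1.8]
opening: 0.003
```

step_arm([
  [[0,0,0],[0.1,0,0],1],
  [[0,0,0],[0.2,0,0],1],
])

```text
t: 14.45
eef_pos: [578.4, -13.9, 199.2]
eef_rot: [0.706, -0.706, 0.042, -0.041]
ft_force: [-1.6, 0.0, -2.0]
opening: -0.004
```

step_arm([
  [[0,0,0],[0.1,0,0],1],
  [[0,0,0],[0.2,0,0],1],
])

```text
t: 14.62
eef_pos: [580.5, -14.2, 199.5]
eef_rot: [0.706, -0.706, 0.041, -0.041]
ft_force: [-1.6, -1.0, -1.7]
opening: 0.0
```

step_arm([
  [[0,0,0],[0.1,0,0],1],
  [[0,0,0],[0.2,0,0],1],
])

```text
t: 14.78
eef_pos: [582.6, -14.5, 199.6]
eef_rot: [0.706, -0.706, 0.041, -0.041]
ft_force: [-2.1, 0.4, -2.0]
opening: 0.0
```

step_arm([
  [[0,0,0],[0.1,0,0],1],
  [[0,0,0],[0.2,0,0],1],
])

```text
t: 14.95
eef_pos: [584.1, -14.7, 199.4]
eef_rot: [0.706, -0.706, 0.042, -0.041]
ft_force: [-3.7, 0.8, -1.2]
opening: 0.001
```

step_arm([
  [[0,0,0],[0.1,0,0],1],
  [[0,0,0],[0.2,0,0],1],
  [[0,0,0],[0.2,0,0],1],
])

```text
t: 15.2
eef_pos: [585.2, -14.8, 199.2]
eef_rot: [0.706, -0.706, 0.042, -0.04]
ft_force: [-4.9, 0.9, -0.4]
opening: -0.001
```

```bash
python3 look.py 12
```

```text
tcp mill [ 51.6 -69.5 199.2] [-4.9  0.9 -0.4] 15.2
```

View pics/side12.png

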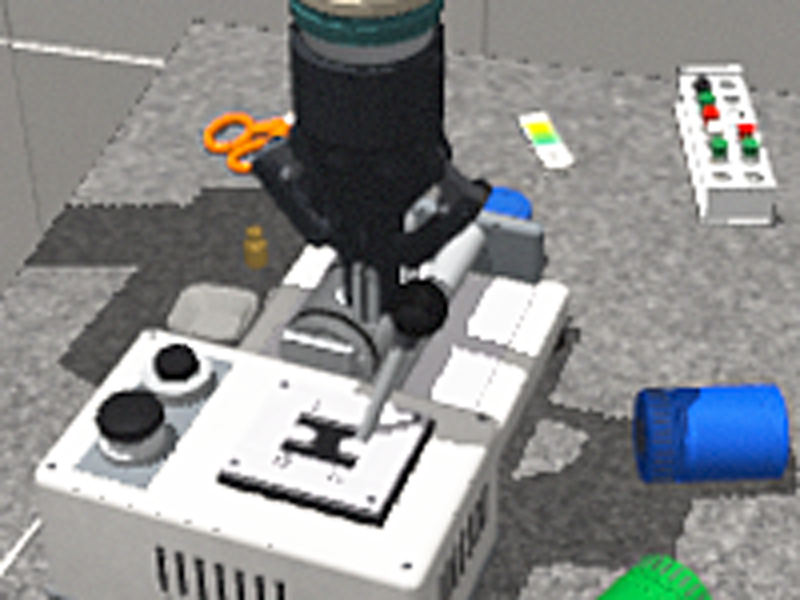

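View pics/wrist12.png

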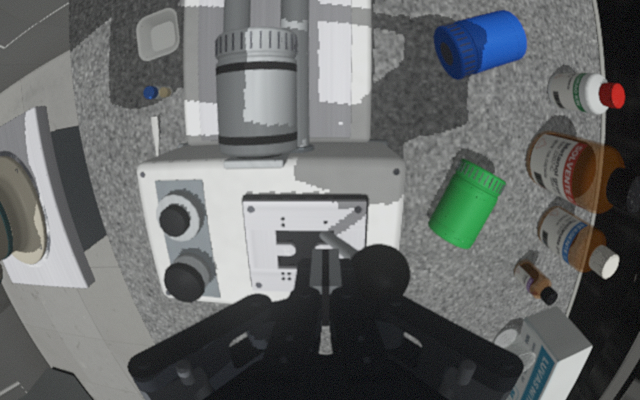

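```bash
python3 ball.py "(379.5,275)" "(418,307)"
```

```text
ball mill [ 78.7 -70.4 210.7] [0.8 0.8] along 0.296 across 0.208
```

step_arm([
  [[0,0,0],[0.1,0,0],1],
  [[0,0,0],[0.2,0,0],1],
  [[0,0,0],[0.2,0,0],1],
])

```text
t: 15.6
eef_pos: [586.2, -15.0, 199.0]
eef_rot: [0.706, -0.706, 0.043, -0.039]
ft_force: [-7.6, 0.7, 0.4]
opening: 0.0
```

step_arm([
  [[0,0,0],[-0.7,0,0],1],
  [[0,0,0],[-2.0,0,0],1],
  [[0,0,0],[-4.5,0,-0.2],1],
  [[0,0,0],[-7.5,0,-0.4],1],
  [[0,0,0],[-10.5,0,-0.5],1],
  [[0,0,0],[-12.4,0,-0.5],1],
  [[0,0,0],[-12.4,1.5,-0.5],1],
  [[0,0,0],[-12.4,3.0,-0.5],1],
  [[0,0,0],[-12.4,3.5,-0.5],1],
  [[0,0,0],[-12.4,3.5,-0.5],1],
  [[0,0,0],[-12.4,3.5,-0.5],1],
])

```text
t: 16.52
eef_pos: [466.0, -6.0, 165.1]
eef_rot: [-0.706, 0.706, -0.041, 0.042]
ft_force: [0.8, -0.1, 0.0]
opening: 0.001
```

```bash
python3 look.py 13
```

```text
tcp mill [-67.8 -74.6 165.1] [ 0.8 -0.1  0. ] 16.5167
```

View pics/side13.png

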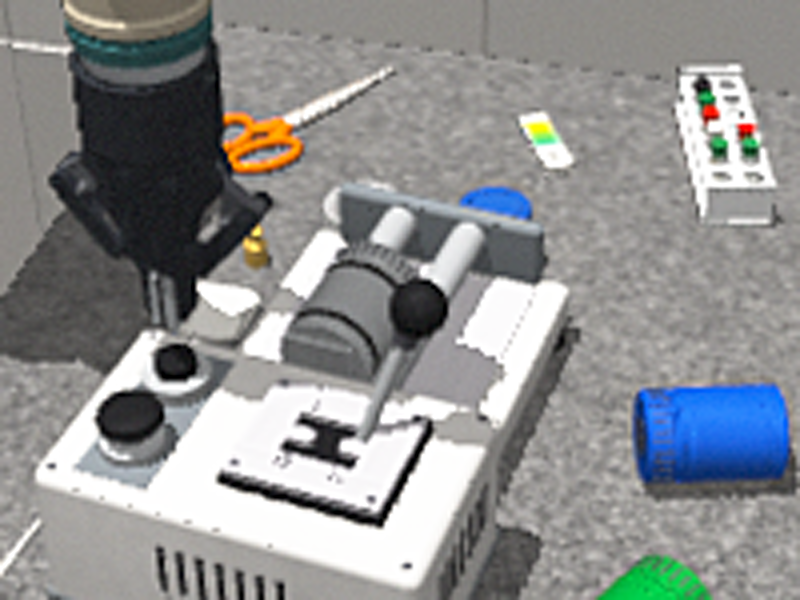

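View pics/scene13.png

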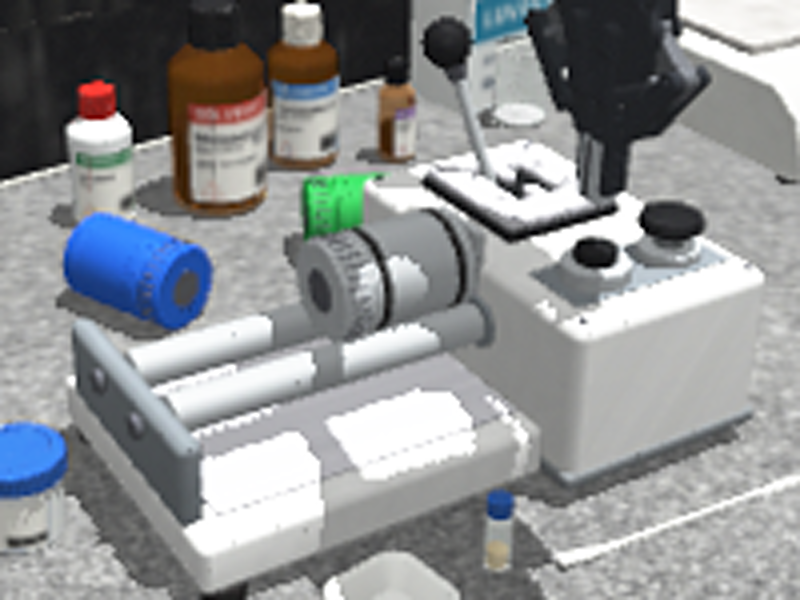

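View pics/wrist13.png

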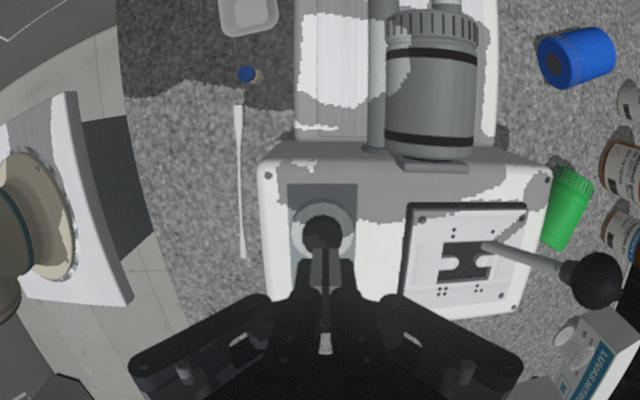

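step_arm([
  [[0,0,0],[-0.2,1.0,0],1],
  [[0,0,0],[-0.2,2.0,0],1],
  [[0,0,0],[-0.2,2.5,0],1],
  [[0,0,0],[-0.2,2.8,0],1],
  [[0,0,0],[-0.2,3.0,0],1],
  [[0,0,0],[-0.2,3.2,0],1],
  [[0,0,0],[-0.2,3.3,0],1],
])

```text
t: 17.25
eef_pos: [462.9, -5.5, 131.9]
eef_rot: [-0.706, 0.706, -0.041, 0.041]
ft_force: [-1.2, 1.1, 4.8]
opening: -0.001
```

step_arm([
  [[0,0,0],[0,0.1,0],1],
  [[0,0,0],[0,0.2,0],1],
  [[0,0,0],[0,0.2,0],1],
])

```text
t: 17.5
eef_pos: [462.9, -5.5, 131.4]
eef_rot: [-0.706, 0.706, -0.041, 0.042]
ft_force: [-4.9, 0.1, 12.9]
opening: -0.001
```

The button has bottomed out: 12.9 N at z≈131.4. Releasing.

step_arm([
  [[0,0,0],[0,-0.5,0],1],
  [[0,0,0],[0,-1.5,0],1],
  [[0,0,0],[0,-4.0,0],1],
  [[0,0,0],[0,-7.0,0],1],
  [[0,0,0],[-1.0,-10.0,0],1],
  [[0,0,0],[-1.5,-12.0,0],1],
  [[0,0,0],[-1.5,-12.5,0],1],
  [[0,0,0],[-1.5,-12.5,0],1],
  [[0,0,0],[-1.5,-12.5,0],1],
])

```text
t: 18.25
eef_pos: [447.9, -3.8, 253.8]
eef_rot: [0.706, -0.706, 0.041, -0.041]
ft_force: [-0.4, -0.5, -0.4]
opening: -0.001
```

```bash
python3 look.py 14
```

```text
tcp mill [-86.1 -74.5 253.8] [-0.4 -0.5 -0.4] 18.25
```

View pics/side14.png

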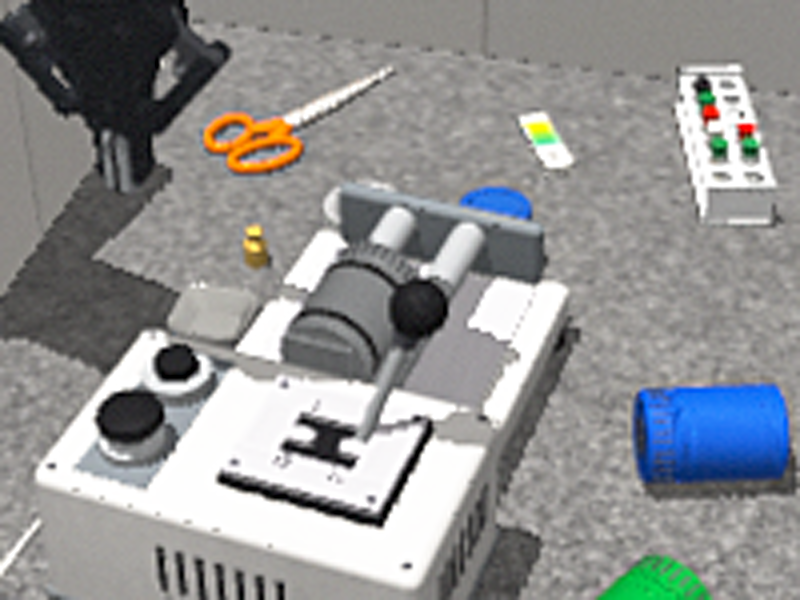

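View pics/scene14.png

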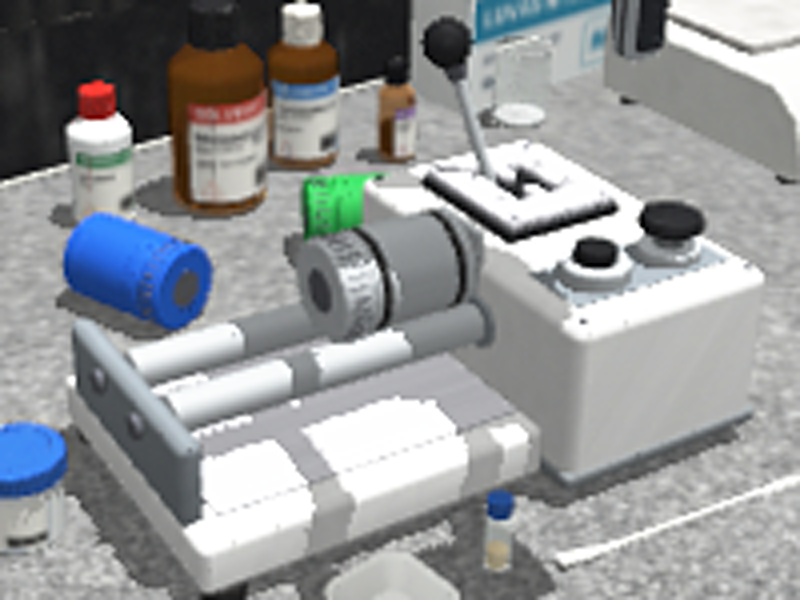

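View pics/wrist14.png

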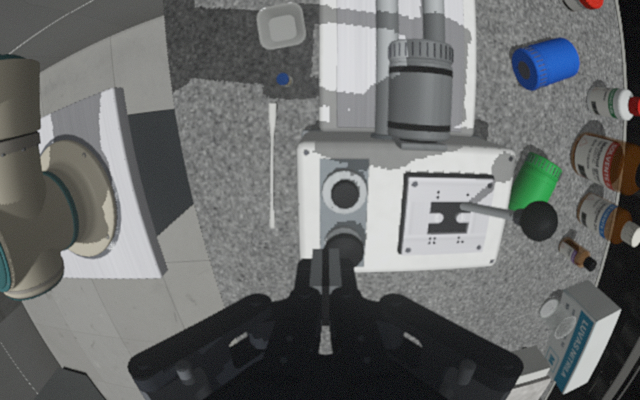

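The jar's left face is unchanged at scene (320,290) and it rests on the stop. The lever ball is at side (418,307), in slot 1. The start cap is back out at scene (597,250). The robot is clear of everything.

```bash
python3 -c "
from rig import order,telemetry
print(order.hand_in());print(telemetry.state()['t'])"
```

```text
the job is handed in; nothing more can be done
None
the job is handed in; nothing more can be done
```

The job is done and handed in, in the order asked, at about 18 s of the 61 s allowed. The mill is set up in first speed and the start button has been pressed. I couldn't confirm that it is running, because the hand-in gives no verdict.

- **Jar:** I pushed it about 55 mm along the rollers until it met the end stop. The push force held at 6.7 N, and the scene view puts its left face where a jar against the stop should be.
- **Lever:** I pushed it to neutral, across to the left lane, then far into slot 1. Triangulation gave along about 0.296 and across about 0.208. The along figure is just past the 0.29 stop, which is within the measuring error, and the push ended with force rising to 7.6 N against the stop. It stayed there after I backed off.
- **Start button:** I pressed it down until the force reached 12.9 N at a tip height of about 131.4 mm, the bottom of its travel. The pictures after release show the cap back out. I never touched the stop button.
- **Final check:** The bystanders I could see in the last pictures looked unmoved, and the robot was clear with about zero force. The Petri dish was mostly out of view, so I didn't confirm it at the end. No check failed or disagreed beyond 1–2 mm of measuring error.

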